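# Bead kiln isolator to OFF, hasp lined up for its padlock

## Robot

A 6-joint arm with a two-finger parallel gripper is mounted at the origin on the work surface. World frame = base frame: x ahead of the robot, y to its left, z up, the work surface at z = 0. Lengths are in m, angles in rad, forces in N, time in s.
With the tool pointing down it reaches from about 0.375 to 0.975 m from the base axis. Payload 3.8 kg.
Tool frame: the origin (TCP) lies midway between the tips of the shut fingers; the grasp point (between the pads) lies 19 mm behind it; x points along the fingers, y is the direction in which the jaws open and shut, and the axes are right-handed (so a half turn about x gives the same grasp; the last joint's range is limited). The gripper opens to 85 mm and grips with 20 to 120 N. Pads are 22 mm wide; open, the fingers measure 114 mm over their backs; the gripper's body (76 mm by 85 mm) begins 54 mm behind the grasp point. The pads swing forward as they close: fully open they stand 13 mm farther back than shut.
Start: joints at [1.259, 0.264, 1.604, -0, 1.274, -0.037], TCP at [0.183, 0.65, 0.231] pointing down, gripper open.
Joint ranges: [-2.63, 2.63], [-0.94, 2.18], [0.31, 2.57], [-1.31, 4.45], [0, 2.66], [-2.55, 2.55]. Speed limits (rad/s): [2.57, 2.57, 3.14, 3.14, 3.14, 3.14].

## Interface

Orientations are given as a rotation vector (axis times angle).
In Python, from workcell import read_state, read_camera, get_calibration, finish_job gives the robot as it stands. The module is installed in compiled form; this text tells all that it offers.
- The arm moves only by the shell command python3 -m creep 'ROWS' [FORCE]. ROWS is JSON, a list of rows, each a list of 3 entries, a list of its own where there are three numbers: the closure in counts, from 0 (fully open) to 255 (shut), then the shift along the world's x, y, z in mm, then the turn about the world's z in rad. In form: [[hand, [tx, ty, tz], spin], ...]. A call has exactly 8 rows; each row shifts and turns the commanded pose from where the row before left it; what a row does not reach is not made up. A row lasts 1/12 s, in which the tool goes at most 41.7 mm and 7.16 degrees, less where a joint would pass 70% of its speed; a pose out of reach is approached as far as the arm can. A call is refused whole if a number of a shift passes 41.7 or a number of a turn 0.125, either way. A call with a gripper value outside its range is refused whole. The fingers move at their own pace and stop on an object; FORCE is the grip in N (left out, the last holds). Time passes only in rows, so rows that do not move let the fingers close, or fill a call up. It gives the time, the measured TCP pose, the force and the opening at its end, in the units of the state.
- read_state(): the state, without advancing time (a new reading comes with each control period).
- read_camera(name): name is "scene" or "top" or "wrist"; returns (picture, depth): 384x512x3 uint8, blue, green, red; 384x512 float32, m along the optical axis (not along the pixel's ray), 0 where there is no reading.
- get_calibration(name): a dict with "K" (3x3 intrinsics, pixels), "k1" (the pictures are not rectified: a ray, as slopes to the right and down, at radius r is drawn at 1 + k1 r^2 times it, then the intrinsics apply), "eye" and "orientation" of the camera in the world. Camera axes: x right, y down, z forward; pixel columns grow to the right and rows downward; lengths in m; the calibration is good to about 2 mm. A picture is of the moment at which its call begins: read the wrist's pose just before it. get_calibration takes no time and is no camera call; for the wrist camera it gives the pose at the moment of the call.
- finish_job(): hands the job in, once; it reports no verdict.
The state is a dict: "time": time; "q": joint angles; "joint_vel": joint speeds; "joint_torque": joint torques, N m; "tool_pos": TCP position; "tcp_rot": TCP orientation; "wrist_force": force on the tool from outside, world axes, zero at the start; "torque": the same for the moment, N m; "width": opening from 0.0 (shut) to 1.0 (fully open).
Only numpy, scipy, OpenCV 4.12 (cv2) and the standard library are available. Lean on these libraries where they do the work, as an engineer would, in place of code of your own. Each camera call takes 0.05 s, during which the arm holds its last target.

## Task

Make the bead kiln's isolator ready for its padlock: lift the black handle out of its ON notch, swing it anticlockwise to OFF and let it drop fully home in the OFF notch, whose exact place you have to feel or look for. Then slide the hasp under the handle's end until the two padlock holes line up, so that a 7 mm shackle would drop straight through both, and let go. Leave the other things on the table and the enclosure where they are.

Things in the scene. Friction and masses are not known exactly. Their poses are not given: they have to be found in the camera images.
- isolator: fixed grey enclosure, 245 x 270 x 90 mm, lying on the table; all its mechanism is on its top face (z = 90 mm). Origin: on its underside, on the handle's vertical swing axis. Its x axis points away from the robot. Seen from above the handle points along -y of this frame when ON and swings anticlockwise, towards +x.
- pivot (a point): point on the handle's swing axis, in the enclosure's top face. A hub 48 mm across stands here, 34 mm tall. Round it stand low steel ring walls, 16 mm tall and 50 to 63 mm from the axis, with one 14 mm wide notch for ON (in the inner wall) and one for OFF (in the outer wall). The handle's tooth drops into them.
- knob (a point): the place to grip: upright round black knob on the handle, shaft 24 mm across with a 28 mm rim on top, 72 mm out from the swing axis. It reaches from 24 mm below this point (the handle's flat arm, 20 mm wide) to 25 mm above it. The point's x axis points outward along the handle.
- rotor (a joint): swing of the handle, rad: 0 = ON, grows anticlockwise seen from above, ends at 2.05. Light friction, about 3 N at the knob; it stays where it is left. The middle of the OFF notch lies anywhere from 1.35 to 1.85, differs at each start and no reading gives it: it must be felt, or seen from above as the gap in the outer ring wall.
- handle (a joint): lift of the handle along its axis, m: 0 = fully down, in a notch, where it cannot swing (0.035 rad of play either way); at most 0.018. On top of the ring wall it is 0.010; above 0.011 it swings freely. A spring of 4 to 7 N and its weight of 2 to 3 N push it down: let loose, it slides on the wall top (about 5 N at the knob) and snaps down over a notch.
- handle_hole (a point): centre of the 10 mm padlock hole in the steel tongue at the handle's outer end, 98 mm from the swing axis; moves with the handle. Tongue 24 mm wide, 4 mm thick, ending 110 mm from the axis; this point is 13 mm above the top face when the handle is down.
- hasp_hole (a point): centre of the 10 mm padlock hole in the hasp, 98 mm from the swing axis: a flat aluminium tongue, 26 x 4 mm, that slides along the top face on an arc about the same axis, passing under the handle's tongue. It starts 0.60 to 0.95 rad round from ON and slides up to 2.35 rad, past OFF, with no stop or click where the holes meet. It stays where it is left.
- hasp_post (a point): the place to grip the hasp: upright round steel post, 16 mm across, from 26 mm below this point (the tongue) to 18 mm above, 142 mm from the swing axis, straight outward of the hasp hole; the point's x points outward. Needs about 1.5 N to slide. With the holes lined up the handle's end is 24 mm from the post: best pinch it across, along the arc.
- jar_mid (a point): bystander, to be left alone; this point is its middle: open clear glass jar, 80 mm across, 100 mm tall, beside the isolator.
- padlock_mid (a point): bystander, to be left alone; this point is its middle: closed brass padlock lying flat, body 45 x 50 x 22 mm, beside the isolator.
- bead_dish_mid (a point): bystander, to be left alone; this point is its middle: white ceramic dish, 84 mm across, 32 mm tall, beside the isolator.
- pliers_mid (a point): bystander, to be left alone; this point is its middle: small pliers lying flat, 125 mm long, 14 mm tall, beyond the isolator. The point lies on the pivot pin.
- spool_mid (a point): bystander, to be left alone; this point is its middle: wooden thread spool standing upright, 40 mm across, 40 mm tall, beyond the isolator.
- scissors_mid (a point): bystander, to be left alone; this point is its middle: scissors lying flat, 155 mm long, 10 mm tall, beside the isolator. The point lies by the pivot screw.
- eraser_mid (a point): bystander, to be left alone; this point is its middle: white eraser, 22 x 45 x 13 mm, lying on the enclosure's top, clear of the mechanism.

How it is judged:
On the way, in this order (a step that is already met when the one before it is completed fails the run):
1. the handle has been swung to OFF and has dropped fully home in the OFF notch (value of joint rotor above 1.25 rad and value of joint handle below 0.003 m), for 0.2 s.
2. the hasp's hole lies under the handle's hole, with the handle still home in OFF (all of step 1 and horizontal distance between handle_hole and hasp_hole below 0.003 m), for 0.2 s.
At the end, for the whole second after the job is handed in: The handle is home in the OFF notch (rotor above 1.25 rad, lift below 3 mm) and the centres of the handle's and the hasp's holes are within 3 mm of each other seen from above, so that a 7 mm shackle passes both 10 mm holes (all of step 2); the robot touches nothing.
It fails at once if a bystander is moved by more than 30 mm (distance of any of jar_mid, padlock_mid, bead_dish_mid, pliers_mid, spool_mid, scissors_mid, eraser_mid from where it was at the start of the episode above 0.03 m).
It also fails if it takes over 64 s, if anything falls off the work surface, if the arm or the gripper's body presses on something with over 40 N, if the wrist force passes 120 N, or if a joint passes its speed limit or range.

## Working session

There is one attempt and no reset: what is moved stays moved. The work goes in short steps, Python scripts to look and compute and a shell command to move; the robot and the scene stay as the last step left them, time stands still between calls to the robot, and variables do not carry over. Pictures are saved under pics/ and viewed, and the job is handed in when it is done.

```bash
mkdir -p pics; cat > h.py <<'E'
import numpy as np, cv2
from scipy.spatial.transform import Rotation as R
from workcell import *
def snap(name,fn):
    c=get_calibration(name); im,d=read_camera(name); cv2.imwrite('pics/'+fn+'.png',im)
    np.savez('pics/'+fn+'.npz',im=im,d=d,K=c['K'],k1=c['k1'],eye=c['eye'],ori=np.array(c['orientation']))
    return im,d,c
def load(fn):
    z=np.load('pics/'+fn+'.npz'); return z['im'],z['d'],dict(K=z['K'],k1=float(z['k1']),eye=z['eye'],orientation=z['ori'])
def Rm(c):
    o=np.array(c['orientation']); return o if o.shape==(3,3) else R.from_rotvec(o).as_matrix()
def rays(c,uv):
    uv=np.atleast_2d(np.array(uv,float)); K=np.array(c['K'])
    p=np.c_[(uv[:,0]-K[0,2])/K[0,0],(uv[:,1]-K[1,2])/K[1,1]]
    s=p.copy()
    for _ in range(30): s=p/(1+c['k1']*(s**2).sum(1,keepdims=True))
    return np.c_[s,np.ones(len(s))]
def onz(c,uv,z):
    r=rays(c,uv)@Rm(c).T; e=np.array(c['eye']); return e+r*((z-e[2])/r[:,2:3])
def proj(c,P):
    p=(np.atleast_2d(P)-np.array(c['eye']))@Rm(c); s=p[:,:2]/p[:,2:3]
    s=s*(1+c['k1']*(s**2).sum(1,keepdims=True)); K=np.array(c['K'])
    return np.c_[s[:,0]*K[0,0]+K[0,2],s[:,1]*K[1,1]+K[1,2]]
def withd(c,d,uv):
    uv=np.atleast_2d(np.array(uv)); z=d[uv[:,1].astype(int),uv[:,0].astype(int)]
    return np.array(c['eye'])+(rays(c,uv)*z[:,None])@Rm(c).T
E
python3 - <<'E'
from h import *
s=read_state(); print(s)
for n in ['scene','top','wrist']:
    im,d,c=snap(n,n+'0'); print(n,c)
E
```

```text
{'time': 0.0, 'q': array([ 1.25908909e+00,  2.64736326e-01,  1.60538449e+00, -8.25588023e-06,
        1.27368733e+00, -3.69051307e-02]), 'joint_vel': array([ 6.59536152e-04,  4.50880674e-04, -2.09531186e-05,  2.10514779e-04,
        9.37598656e-04,  1.90622101e-03]), 'joint_torque': array([ 1.35926814e-03, -5.15121317e+01, -3.67312539e+01, -5.20009542e-05,
        1.32988935e-02,  3.23374650e-05]), 'tool_pos': array([0.18294884, 0.64897421, 0.22996769]), 'tcp_rot': array([ 0.21399625,  1.56038802, -0.2174348 ]), 'wrist_force': array([ 0.38922196, -0.22588871, -0.24617295]), 'torque': array([-0.03077879, -0.02054059, -0.04037423]), 'width': 1.0035579023580934}
scene {'K': array([[351.76494593,   0.        , 251.81961196],
       [  0.        , 351.76494593, 190.65361531],
       [  0.        ,   0.        ,   1.        ]]), 'k1': 0.018970344635154224, 'eye': array([ 0.96240142, -0.00312535,  0.75692386]), 'orientation': array([-2.00738314, -1.75741915,  0.49308229])}
top {'K': array([[438.81767891,   0.        , 255.55797251],
       [  0.        , 438.81767891, 198.35714031],
       [  0.        ,   0.        ,   1.        ]]), 'k1': -0.026083182766553886, 'eye': array([0.39974309, 0.02717193, 1.18188087]), 'orientation': array([-2.10650772,  2.15007755, -0.13883003])}
wrist {'K': array([[280.35366208,   0.        , 252.78894221],
       [  0.        , 280.35366208, 189.05856593],
       [  0.        ,   0.        ,   1.        ]]), 'k1': -0.04854138117172874, 'eye': array([0.10968473, 0.67022331, 0.37354153]), 'orientation': array([2.30193912, 1.74202498, 0.26195213])}
```

View pics/top0.png

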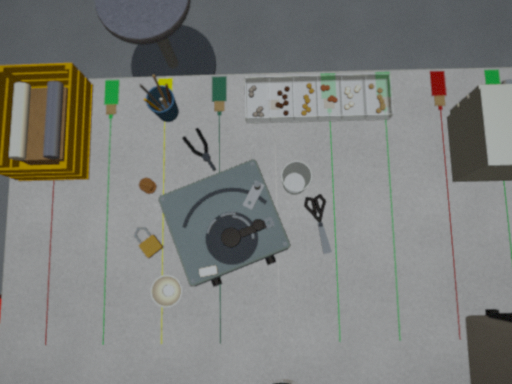

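View pics/scene0.png

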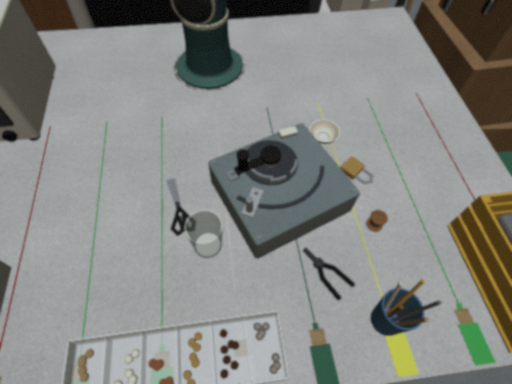

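```bash
python3 - <<'E'
from h import *
im,d,c=load('top0')
cv2.imwrite('pics/topcrop.png',cv2.resize(im[60:280,110:370],None,fx=3,fy=2.7,interpolation=cv2.INTER_CUBIC)) 
E
```

```text
(no output)
```

View crop.

The top view shows the isolator near (225,222), with the handle's knob near (259,225), the hub near (232,238) and the hasp near (254,196). The jar, scissors, dish and padlock are beside it.

View pics/topcrop.png

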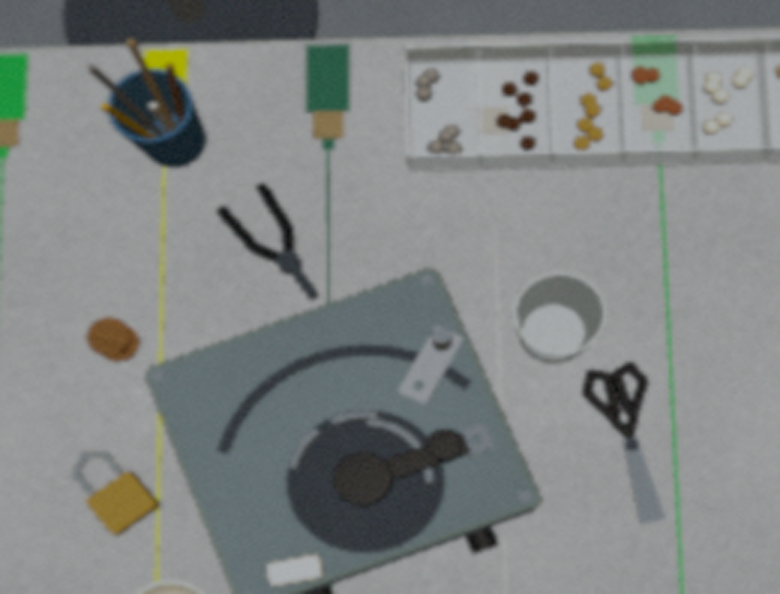

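```bash
python3 - <<'E'
from h import *
im,d,c=load('top0')
# height map pts
v,u=np.mgrid[0:384,0:512]; P=withd(c,d,np.c_[u.ravel(),v.ravel()]).reshape(384,512,3)
sel=(abs(P[...,2]-.09)<.004)&(u>140)&(u<310)&(v>140)&(v<300)
pts=P[sel]; print(len(pts),np.median(P[220:225,195:200,2]))
r=cv2.minAreaRect((pts[:,:2]*1000).astype(np.float32)); print(r, cv2.boxPoints(r))
for n,p in dict(hub=(232,238),knob=(259,225),tip=(269,222),hasp=(253,196),post=(258,188),jar=(296,178),sc=(318,215),dish=(166,291),pad=(150,245),spool=(148,185),er=(207,271),pl=(206,157)).items():
    print(n,withd(c,d,p).round(3))
E
```

```text
8124 0.09032448538482529
((536.031982421875, 83.19703674316406), (243.6994171142578, 383.5044250488281), 20.694232940673828) [[ 354.28253  219.518  ]
 [ 489.8056  -139.24258]
 [ 717.78143  -53.12393]
 [ 582.25836  305.63666]]
hub [[0.471 0.112 0.123]]
knob [[0.497 0.045 0.163]]
tip [[0.511 0.021 0.094]]
hasp [[0.576 0.06  0.098]]
post [[0.593 0.047 0.12 ]]
jar [[ 0.639 -0.056  0.005]]
sc [[ 0.537 -0.112 -0.001]]
dish [[0.342 0.298 0.005]]
pad [[0.463 0.338 0.023]]
spool [[0.622 0.342 0.039]]
er [[0.393 0.175 0.104]]
pl [[0.702 0.19  0.013]]
```

```bash
python3 - <<'E'
from h import *
s=read_state(); M=R.from_rotvec(s['tcp_rot']).as_matrix(); print(M.round(3)); print('jaw yaw',np.arctan2(M[1,1],M[0,1]))
cw=get_calibration('wrist'); W=Rm(cw); print('cam in tool',(M.T@(cw['eye']-s['tool_pos'])).round(4)); print((M.T@W).round(3))
im,d,c=load('top0')
# rectify onto z=.106, 1px = 0.5mm, centred on approx pivot
def rect(c,im,z,x0,y0,h=0.16,res=.0005):
    n=int(2*h/res); X=x0+h-np.arange(n)*res; Y=y0+h-np.arange(n)*res
    XX,YY=np.meshgrid(X,Y,indexing='ij'); uv=proj(c,np.c_[XX.ravel(),YY.ravel(),np.full(XX.size,z)]).astype(np.float32)
    return cv2.remap(im,uv[:,0].reshape(n,n),uv[:,1].reshape(n,n),cv2.INTER_CUBIC)
o=rect(c,im,.106,.475,.11,h=.15); cv2.imwrite('pics/rect0.png',o)
E
```

```text
[[-0.001  0.271  0.962]
 [-0.002  0.962 -0.271]
 [-1.    -0.002 -0.   ]]
jaw yaw 1.296055443606154
cam in tool [-0.1434  0.0002 -0.0763]
[[ 0.001 -0.298  0.955]
 [ 1.    -0.001 -0.001]
 [ 0.001  0.955  0.298]]
```

View pics/rect0.png

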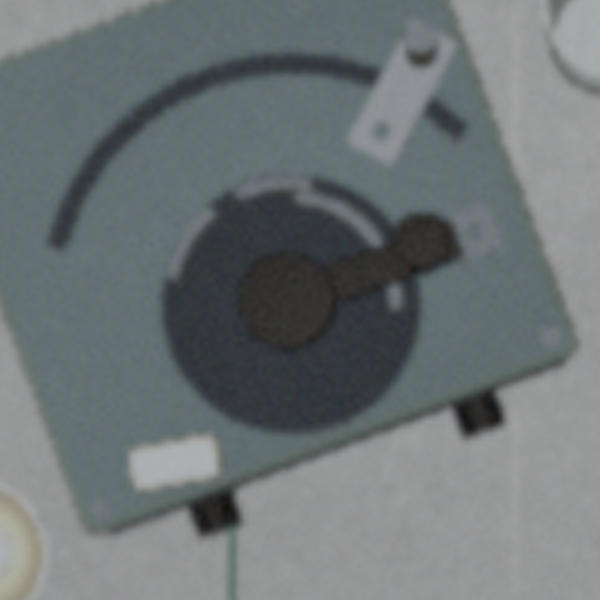

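View pics/wrist0.png

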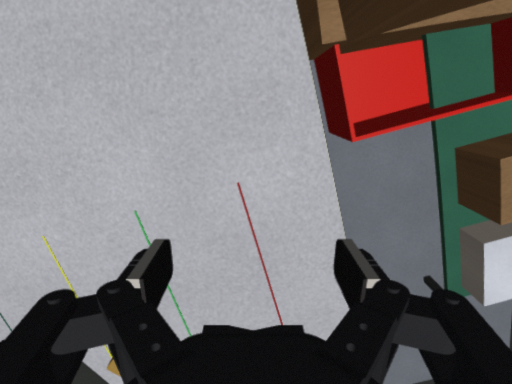

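```bash
python3 -m creep '[[0,[15,-30,0],-0.05],[0,[18,-36,0],-0.06],[0,[18,-36,0],-0.06],[0,[18,-36,0],-0.06],[0,[18,-36,0],-0.06],[0,[18,-36,0],-0.06],[0,[18,-36,0],-0.06],[0,[18,-36,0],-0.06]]' 60
python3 -m creep '[[0,[18,-36,0],-0.06],[0,[18,-36,0],-0.06],[0,[18,-36,0],-0.06],[0,[18,-36,0],-0.06],[0,[18,-36,0],-0.06],[0,[18,-36,0],-0.06],[0,[18,-36,0],-0.06],[0,[18,-36,0],-0.06]]' 60
python3 - <<'E'
from h import *
im,d,c=load('top0')
print('hub',onz(c,[(232,238)],.124),'knob',onz(c,[(259,225)],.163))
im,d,c=snap('wrist','w1'); s=read_state(); print(s['time'],s['tool_pos'],s['q'],s['wrist_force'])
E
```

```text
time: 0.82
tool_pos: [0.3243, 0.3657, 0.231]
tcp_rot: [0.584, 1.491, -0.585]
wrist_force: [0.7, -0.2, 0.4]
width: 1.001
time: 1.48
tool_pos: [0.4684, 0.0777, 0.2313]
tcp_rot: [0.953, 1.352, -0.953]
wrist_force: [0.6, 0.6, -0.1]
width: 1.001
hub [[0.47086649 0.11148683 0.124     ]] knob [[0.49720871 0.04508799 0.163     ]]
1.5333 [0.4716005  0.0715094  0.23145154] [ 0.10258767 -0.11929244  2.01303327 -0.00625954  1.24529479 -0.23200946] [ 3.51643448 -4.48030563  0.28454942]
```

View pics/w1.png

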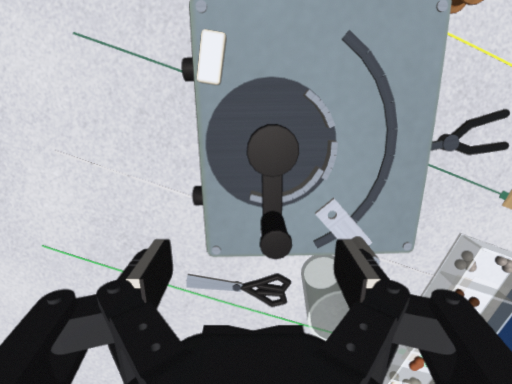

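The wrist view shows the hub at (272,150), the knob at (275,240), the hasp near (340,220) and the OFF gap at about (333,135) in the outer wall.

```bash
cat >> h.py <<'E'
def rect(c,im,z,x0,y0,h=0.15,res=.0005):
    n=int(2*h/res); X=x0+h-np.arange(n)*res; Y=y0+h-np.arange(n)*res
    XX,YY=np.meshgrid(X,Y,indexing='ij'); uv=proj(c,np.c_[XX.ravel(),YY.ravel(),np.full(XX.size,z)]).astype(np.float32)
    return cv2.remap(im,uv[:,0].reshape(n,n),uv[:,1].reshape(n,n),cv2.INTER_CUBIC)
E
python3 - <<'E'
from h import *
snap('wrist','w2a')
im,d,c=snap('wrist','w2'); s=read_state(); print(s['time'],s['tool_pos'],s['q'],s['joint_vel'].round(3))
o=rect(c,im,.106,.475,.11); cv2.imwrite('pics/rect2.png',o)
E
```

```text
1.6333 [0.46886461 0.0771158  0.23104755] [ 1.10748818e-01 -1.20822246e-01  2.01512784e+00 -2.32803338e-04
  1.24774122e+00 -2.29787966e-01] [ 0.066 -0.013  0.019  0.025  0.011  0.004]
```

View pics/rect2.png

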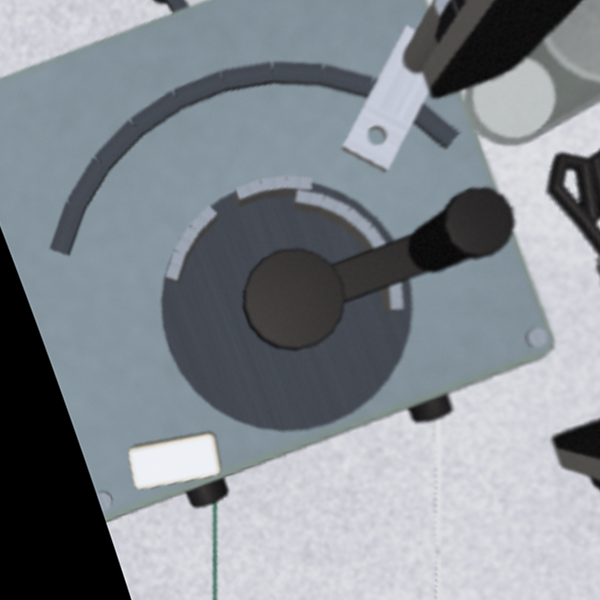

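```bash
python3 - <<'E'
from h import *
from scipy.optimize import least_squares
im,d,c=load('w2')
def xy(p): return .475+.15-.0005*p[1], .11+.15-.0005*p[0]
o=rect(c,im,.106,.475,.11); g=cv2.cvtColor(o,cv2.COLOR_BGR2GRAY)
# hub at .124
oh=rect(c,im,.124,.475,.11); gh=cv2.cvtColor(oh,cv2.COLOR_BGR2GRAY)
m=(cv2.GaussianBlur(oh,(5,5),0).max(2)<62)
print(oh[300,295],oh[300,200] )
hc=cv2.HoughCircles(cv2.GaussianBlur(gh,(5,5),0),cv2.HOUGH_GRADIENT,1.,200,param1=60,param2=15,minRadius=44,maxRadius=52)
print('hub',hc, [xy(h) for h in hc[0]])
# top face disc at .09
ob=rect(c,im,.09,.475,.11); gb=cv2.cvtColor(ob,cv2.COLOR_BGR2GRAY)
# outer wall mask
n,l,st,ce=cv2.connectedComponentsWithStats(((g>120)&(np.abs(np.hypot(*np.mgrid[-300:300,-300:300])-110)<40)).astype(np.uint8))
for i in range(1,n):
    if st[i,4]>150: print(i,st[i],ce[i])
cv2.imwrite('pics/m.png',(l>0).astype(np.uint8)*255)
E
```

```text
[57 57 59] [82 73 68]
hub [[[288.5 303.5  47.9]
  [499.5 108.5  45.9]]] [(np.float32(0.47324997), np.float32(0.115749985)), (np.float32(0.57075), np.float32(0.010249972))]
1 [  151   151   299   299 21938] [316.89278877 281.1470052 ]
2 [390 284  13  25 284] [396.0528169  296.47183099]
```

View pics/m.png

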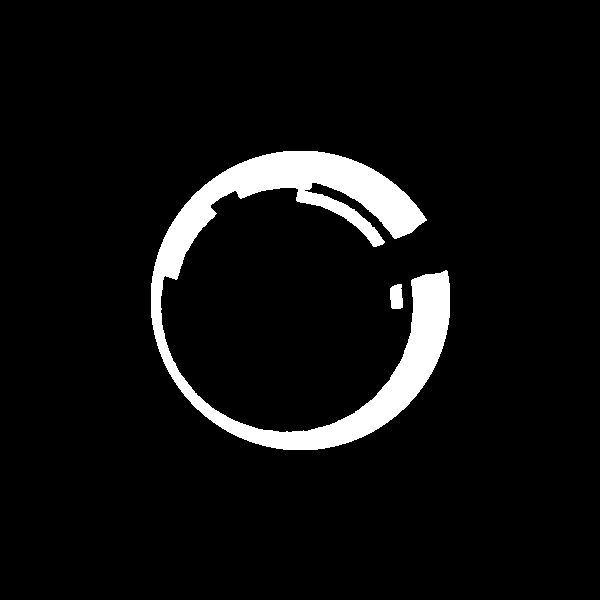

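```bash
python3 -m creep '[[0,[12,-18,0],0],[0,[12,-17,0],0],[0,[0,0,0],0],[0,[0,0,0],0],[0,[0,0,0],0],[0,[0,0,0],0],[0,[0,0,0],0],[0,[0,0,0],0]]' 60
cat > meas.py <<'E'
from h import *
from scipy.optimize import least_squares
import sys
def xy(p): return np.array([.475+.15-.0005*p[1], .11+.15-.0005*p[0]])
def circ(g,guess,r0,r1,sign):
    # radial edge search around guess(px); returns edge pts
    pts=[]
    for a in np.arange(0,2*np.pi,.03):
        rr=np.arange(r0,r1,.25); x=guess[0]+rr*np.cos(a); y=guess[1]+rr*np.sin(a)
        v=cv2.remap(g,x[None].astype(np.float32),y[None].astype(np.float32),cv2.INTER_LINEAR)[0].astype(float)
        dv=sign*np.gradient(cv2.GaussianBlur(v[None],(0,0),3)[0]); k=dv[4:-4].argmax()+4
        if dv[k]>.6: pts.append((x[k],y[k]))
    pts=np.array(pts); 
    f=lambda p: np.hypot(pts[:,0]-p[0],pts[:,1]-p[1])-p[2]
    r=least_squares(f,[*guess,(r0+r1)/2],loss='soft_l1',f_scale=1.); return r.x,len(pts),np.median(abs(f(r.x)))
def run(fn):
    im,d,c=load(fn)
    for nm,z,r0,r1,s,g0 in [('hubtop',.124,40,56,1,None),('disc',.09,112,140,1,None)]:
        g=cv2.GaussianBlur(cv2.cvtColor(rect(c,im,z,.475,.11),cv2.COLOR_BGR2GRAY),(5,5),0)
        e=proj(c,[[.471,.1115,z]])
        p=(297,308)
        for _ in range(4):
            x,n,res=circ(g,p,r0,r1,s); p=x[:2]
        print(fn,nm,xy(p).round(4),'r',x[2]*.5,n,res)
if __name__=='__main__':
    for f in sys.argv[1:]: run(f)
E
python3 - <<'E'
from h import *
im,d,c=snap('wrist','w3'); s=read_state(); print(s['time'],s['tool_pos'],s['joint_vel'].round(3))
cv2.imwrite('pics/rect3.png',rect(c,im,.106,.475,.11))
E
python3 meas.py top0 w1 w2 w3
```

```text
time: 2.3
tool_pos: [0.4918, 0.0455, 0.2313]
tcp_rot: [0.95, 1.354, -0.95]
wrist_force: [-0.3, 0.1, -0.4]
width: 1.0
2.35 [0.49188449 0.04535821 0.23136284] [-0.004  0.001 -0.002 -0.001 -0.001 -0.   ]
top0 hubtop [0.4739 0.1153] r 25.32676115281397 23 0.6618792305191192
top0 disc [0.4734 0.1153] r 64.9415077575216 193 1.3861849724699198
w1 hubtop [0.4734 0.1157] r 24.064805635576526 192 0.3713614711893918
w1 disc [0.471  0.1149] r 64.0652054052495 200 2.6047956134792827
w2 hubtop [0.4735 0.1156] r 24.062149349276993 196 0.35967849207273517
w2 disc [0.471  0.1149] r 64.03966777378227 200 2.4945548445097003
w3 hubtop [0.4738 0.1153] r 24.044103207973333 206 0.1699409332530628
w3 disc [0.4733 0.1149] r 65.86107377733165 200 1.1528775358284093
```

View pics/rect3.png

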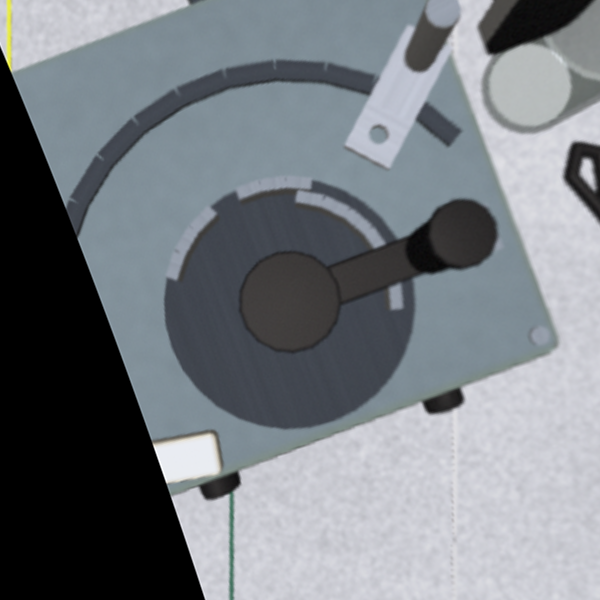

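```bash
python3 - <<'E'
from meas import *
im,d,c=load('w3'); pv=np.array([.4737,.1154])
def ang(p): 
    v=np.array(p)-pv; return np.hypot(*v).round(4),np.arctan2(v[1],v[0]).round(4)
k=proj(c,[[.4737+.072*np.cos(-1.2),.1154+.072*np.sin(-1.2),.163]]);print('knob px',k, withd(c,d,k.round()))
for z in (.161,.163,.165):
  o=rect(c,im,z,.475,.11); g=cv2.GaussianBlur(cv2.cvtColor(o,cv2.COLOR_BGR2GRAY),(5,5),0)
  p=np.array([.26-pv[1]-.072*np.sin(-1.2),.625-pv[0]-.072*np.cos(-1.2)])/.0005
  for _ in range(4):
    x,n,res=circ(g,p,20,36,1); p=x[:2]
  print('knob',z,xy(p),x[2]*.5,n,res,ang(xy(p)))
# polar of walls z=.106
o=rect(c,im,.106,.475,.11); P=lambda a,r:(((.26-pv[1]-r*np.sin(a))/.0005).astype(np.float32),((.625-pv[0]-r*np.cos(a))/.0005).astype(np.float32))
a=np.arange(-1.5,1.6,.005); rr=np.arange(.04,.075,.0005)
A,RR=np.meshgrid(a,rr); x,y=P(A,RR); pol=cv2.remap(o,x,y,cv2.INTER_LINEAR); cv2.imwrite('pics/pol.png',cv2.resize(pol,None,fx=1.25,fy=4))
g=cv2.cvtColor(pol,cv2.COLOR_BGR2GRAY); i=(rr>.0575)&(rr<.062)
pr=g[i].mean(0); th=(pr>105).astype(int)
print([(a[j].round(3),th[j+1]) for j in np.nonzero(np.diff(th))[0]]); print(pr[::12].round())
# hasp hole
o=rect(c,im,.094,.475,.11,); g=cv2.cvtColor(o,cv2.COLOR_BGR2GRAY)
cv2.imwrite('pics/hasp.png',cv2.resize(o[0:200,300:500],None,fx=3,fy=3))
E
```

```text
knob px [[263.5794183  201.17180157]] [[0.49968637 0.04928766 0.16528512]]
knob 0.161 [0.49941815 0.04762094] 14.208518074442003 178 0.4166071938915561 (np.float64(0.0725), np.float64(-1.2081))
knob 0.163 [0.49909054 0.04828734] 14.085651668463326 179 0.4225876436188365 (np.float64(0.0718), np.float64(-1.2091))
knob 0.165 [0.49876812 0.04895267] 13.964839544859474 180 0.43682696168859003 (np.float64(0.071), np.float64(-1.21))
[(np.float64(-0.185), np.int64(1)), (np.float64(0.45), np.int64(0)), (np.float64(0.68), np.int64(1)), (np.float64(1.37), np.int64(0))]
[ 71.  71.  51.  53.  52.  52.  52.  52.  62.  71.  72.  73.  73.  72.
  72.  72.  72.  69.  71.  73.  74.  72. 115. 151. 149. 150. 151. 151.
 152. 147. 152. 151. 149.  71.  70.  70.  72. 153. 152. 152. 149. 152.
 149. 155. 147. 154. 150. 153.  85.  68.  68.  68.]
```

View pics/pol.png

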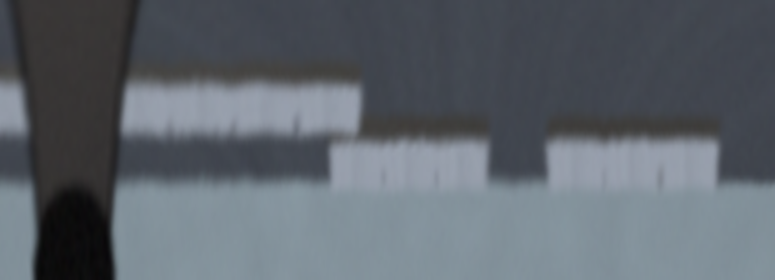

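View pics/hasp.png

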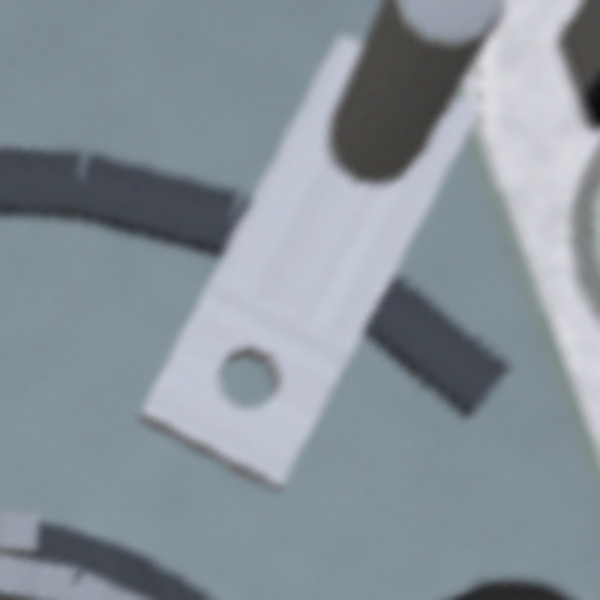

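```bash
python3 -m creep '[[80,[3,1,-15],0.016],[80,[3,1,-20],0],[80,[1,1,-20],0],[80,[0,0,-20],0],[80,[0,0,-18],0],[80,[0,0,-15],0],[80,[0,0,0],0],[80,[0,0,0],0]]' 60
python3 - <<'E'
from h import *
im,d,c=snap('wrist','w4'); s=read_state(); print(s['time'],s['tool_pos'],s['width'],s['wrist_force'])
M=R.from_rotvec(s['tcp_rot']).as_matrix(); print(np.arctan2(M[1,1],M[0,1]))
E
```

```text
time: 3.02
tool_pos: [0.4982, 0.0478, 0.1226]
tcp_rot: [0.937, 1.361, -0.94]
wrist_force: [1.1, 0.2, 0.0]
width: 0.688
3.0667 [0.49932917 0.04782757 0.12370887] 0.6828499977451461 [0.74463435 0.02606614 0.16781029]
0.3622428719611542
```

View pics/w4.png

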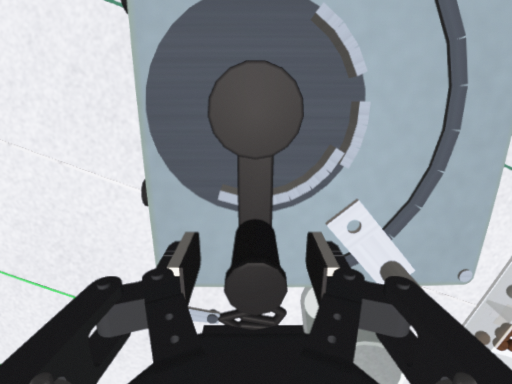

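The knob is centred between the pads at (256,285), with nothing else between the fingers. Closing now.

```bash
python3 -m creep '[[255,[0,0,0],0],[255,[0,0,0],0],[255,[0,0,0],0],[255,[0,0,0],0],[255,[0,0,0],0],[255,[0,0,0],0],[255,[0,0,0],0],[255,[0,0,0],0]]' 60
python3 -m creep '[[255,[0,0,3],0],[255,[0,0,3],0],[255,[0,0,3],0],[255,[0,0,3],0],[255,[0,0,2],0],[255,[0,0,0],0],[255,[0,0,0],0],[255,[0,0,0],0]]' 60
```

```text
time: 3.73
tool_pos: [0.5002, 0.0477, 0.1249]
tcp_rot: [0.939, 1.357, -0.937]
wrist_force: [-1.0, -0.8, 6.8]
width: 0.298
time: 4.4
tool_pos: [0.4993, 0.0475, 0.1371]
tcp_rot: [0.939, 1.358, -0.938]
wrist_force: [4.9, -0.9, -7.3]
width: 0.291
```

```bash
python3 - <<'E'
import numpy as np
th=-1.209+np.arange(25)*.074
p=1000*np.c_[473.7/1000+.072*np.cos(th),.1154+.072*np.sin(th)]
d=np.diff(np.round(p*10)/10,axis=0)
for i in range(3): print(' '.join('[%.1f,%.1f]'%tuple(x) for x in d[8*i:8*i+8]), p[8*i+8])
E
python3 -m creep '[[255,[0,0,1],0],[255,[0,0,1],0],[255,[0,0,0],0],[255,[0,0,0],0],[255,[0,0,0],0],[255,[0,0,0],0],[255,[0,0,0],0],[255,[0,0,0],0]]' 60
```

```text
[4.9,2.0] [4.7,2.5] [4.6,2.7] [4.3,3.1] [4.1,3.4] [3.8,3.7] [3.6,4.0] [3.2,4.2] [532.42448859  73.74145418]
[2.9,4.5] [2.6,4.7] [2.3,4.8] [1.8,5.0] [1.5,5.1] [1.1,5.2] [0.7,5.3] [0.4,5.3] [545.67750117 113.60018749]
[-0.1,5.3] [-0.4,5.3] [-0.9,5.3] [-1.2,5.2] [-1.6,5.1] [-2.0,4.9] [-2.4,4.8] [-2.7,4.6] [534.43315778 154.07148233]
time: 5.07
tool_pos: [0.4992, 0.0475, 0.1389]
tcp_rot: [0.939, 1.359, -0.939]
wrist_force: [5.3, -1.2, -7.2]
width: 0.299
```

```bash
python3 -m creep '[[255,[4.9,2,0],0.074],[255,[4.7,2.5,0],0.074],[255,[4.6,2.7,0],0.074],[255,[4.3,3.1,0],0.074],[255,[4.1,3.4,0],0.074],[255,[3.8,3.7,0],0.074],[255,[3.6,4,0],0.074],[255,[3.2,4.2,0],0.074]]' 60
```

```text
time: 5.73
tool_pos: [0.5324, 0.0728, 0.1386]
tcp_rot: [0.48, 1.517, -0.482]
wrist_force: [5.0, -2.7, -8.5]
width: 0.298
```

```bash
python3 -m creep '[[255,[2.9,4.5,0],0.074],[255,[2.6,4.7,0],0.074],[255,[2.3,4.8,0],0.074],[255,[1.8,5,0],0.074],[255,[1.5,5.1,0],0.074],[255,[1.1,5.2,0],0.074],[255,[0.7,5.3,0],0.074],[255,[0.4,5.3,0],0.074]]' 60
python3 -m creep '[[255,[-0.1,5.3,0],0.074],[255,[-0.4,5.3,0],0.074],[255,[-0.9,5.3,0],0.074],[255,[-1.2,5.2,0],0.074],[255,[-1.6,5.1,0],0.074],[255,[-2,4.9,0],0.074],[255,[-2.4,4.8,0],0.074],[255,[-2.7,4.6,0],0.074]]' 60
python3 -m creep '[[255,[0,0,0],0],[255,[0,0,0],0],[255,[0,0,0],0],[255,[0,0,0],0],[255,[0,0,0],0],[255,[0,0,0],0],[255,[0,0,0],0],[255,[0,0,0],0]]' 60
python3 - <<'E'
from h import *
im,d,c=snap('wrist','w5'); s=read_state(); print(s['time'],s['tool_pos'],s['wrist_force'])
p=np.array(s['tool_pos'][:2])-[.4737,.1154]; print(np.hypot(*p),np.arctan2(p[1],p[0]))
snap('top','t5')
E
```

```text
time: 6.4
tool_pos: [0.5462, 0.1131, 0.1389]
tcp_rot: [0.017, 1.57, -0.017]
wrist_force: [5.5, -0.7, -8.0]
width: 0.296
time: 7.07
tool_pos: [0.5349, 0.1543, 0.139]
tcp_rot: [-0.447, 1.523, 0.447]
wrist_force: [6.7, 1.9, -8.5]
width: 0.297
time: 7.73
tool_pos: [0.5345, 0.1549, 0.1389]
tcp_rot: [-0.443, 1.524, 0.446]
wrist_force: [6.0, 5.0, -7.8]
width: 0.298
7.7833 [0.5345202  0.15489596 0.13889999] [ 5.58394259  4.8721868  -8.82566211]
0.07251915057814041 0.5759454557512268
```

View pics/w5.png

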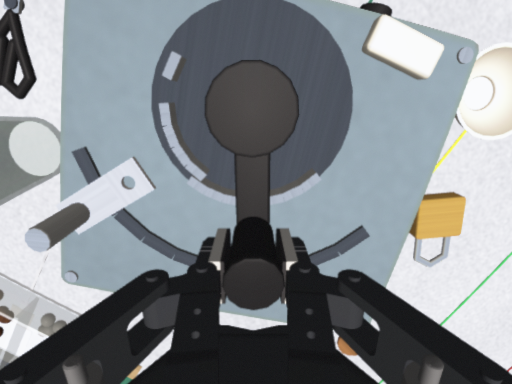

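```bash
python3 -m creep '[[255,[0,-0.4,-2],0],[255,[0,-0.3,-2],0],[255,[0,0,-2],0],[255,[0,0,-1],0],[255,[0,0,-1],0],[255,[0,0,0],0],[255,[0,0,0],0],[255,[0,0,0],0]]' 60
```

```text
time: 8.5
tool_pos: [0.5347, 0.1546, 0.1313]
tcp_rot: [-0.442, 1.523, 0.446]
wrist_force: [4.4, 5.7, -7.5]
width: 0.295
```

```bash
python3 -m creep '[[255,[0,0,-1],0],[255,[0,0,-1],0],[255,[0,0,-1],0],[255,[0,0,-1],0],[255,[0,0,-1],0],[255,[0,0,-1],0],[255,[0,0,-0.5],0],[255,[0,0,0],0]]' 60
```

```text
time: 9.17
tool_pos: [0.5348, 0.1546, 0.1252]
tcp_rot: [-0.442, 1.523, 0.446]
wrist_force: [4.3, 4.8, -5.9]
width: 0.295
```

```bash
python3 -m creep '[[255,[0,0,-0.7],0],[255,[0,0,0],0],[255,[0,0,0],0],[80,[0,0,0],0],[80,[0,0,0],0],[80,[0,0,0],0],[80,[0,0,0],0],[80,[0,0,0],0]]' 60
python3 -m creep '[[80,[0,0,3],0],[80,[0,0,10],0],[80,[0,0,20],0],[80,[0,0,20],0],[80,[0,0,20],0],[80,[0,0,18],0],[80,[0,0,10],0],[80,[0,0,0],0]]' 60
python3 - <<'E'
from h import *
snap('wrist','w6');im,d,c=snap('wrist','w6'); s=read_state(); print(s['time'],s['tool_pos'],s['wrist_force'])
E
```

```text
time: 9.83
tool_pos: [0.5341, 0.1528, 0.1242]
tcp_rot: [-0.444, 1.525, 0.444]
wrist_force: [-0.4, 0.3, 0.5]
width: 0.686
time: 10.5
tool_pos: [0.5364, 0.1534, 0.229]
tcp_rot: [-0.444, 1.518, 0.444]
wrist_force: [1.0, -0.8, 0.3]
width: 0.685
10.6 [0.53439637 0.15296048 0.22530628] [-0.23538853  0.35537379 -0.87595811]
```

View pics/w6.png

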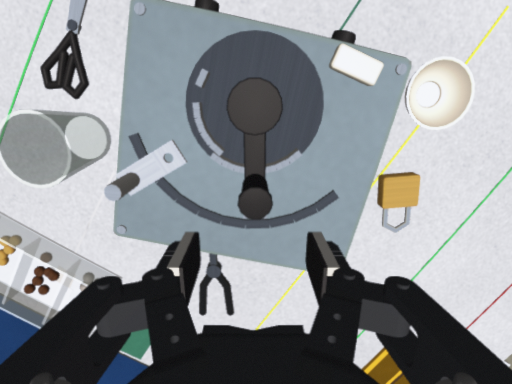

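The handle now points down the image and the knob is at (255,200). The hasp is unmoved, with its hole at (168,158). Next I'll measure the lift and the angles.

```bash
python3 - <<'E'
from meas import *
im,d,c=load('w6'); pv=np.array([.4737,.1154])
run('w6')
th=.5675
k=proj(c,[[pv[0]+.072*np.cos(th),pv[1]+.072*np.sin(th),.163]]);print('knob px',k, withd(c,d,k.round())[:,2],'hub z',withd(c,d,[(255,105)]), 'pocket',withd(c,d,[(360,110),(150,60)]))
im3,d3,c3=load('w3'); print('hub z at w3', withd(c3,d3,proj(c3,[[*pv,.124]]).round()))
a=[]
for z in (.163,.164,.165):
  o=rect(c,im,z,.475,.11); g=cv2.GaussianBlur(cv2.cvtColor(o,cv2.COLOR_BGR2GRAY),(5,5),0)
  p=np.array([.26-pv[1]-.072*np.sin(th),.625-pv[0]-.072*np.cos(th)])/.0005
  for _ in range(4):
    x,n,res=circ(g,p,20,36,1); p=x[:2]
  v=xy(p)-pv; print('knob',z,xy(p),x[2]*.5,n,res,np.hypot(*v),np.arctan2(v[1],v[0]))
for z in (.092,.094):
  uv=[(168,157.5)]; P=onz(c,uv,z)[0,:2]; v=P-pv; print('hasp hole',z,P,np.hypot(*v),np.arctan2(v[1],v[0]))
print('post top',withd(c,d,[(118,185),(121,188)]))
cv2.imwrite('pics/w6c.png',cv2.resize(im[120:280,90:290],None,fx=4,fy=3.7,interpolation=cv2.INTER_CUBIC))
E
```

```text
w6 hubtop [0.4739 0.1154] r 24.032439018387894 207 0.19353517656386288
w6 disc [0.4731 0.1148] r 65.80079906766429 200 0.9294511291628993
knob px [[254.53684971 202.34122998]] [0.16541646] hub z [[0.47248887 0.11522597 0.12508102]] pocket [[0.42157772 0.20378016 0.09056876]
 [0.49036366 0.01206915 0.09247421]]
hub z at w3 [[0.4737777  0.11555484 0.12440584]]
knob 0.163 [0.53418678 0.15417739] 14.088587936043377 179 0.43799944016413406 0.07184940064906785 0.5700852026279862
knob 0.164 [0.53388517 0.15397448] 14.023714460393348 179 0.5445305242490299 0.07148597719009998 0.5699727242081472
knob 0.165 [0.53356616 0.15377433] 13.955247765643213 179 0.41276308496203384 0.07110939715502644 0.5700237750389273
hasp hole 0.092 [0.56264507 0.06876953] 0.10042722061014395 -0.48286782244648496
hasp hole 0.094 [0.56198339 0.06908278] 0.09969574505791078 -0.48316667756060233
post top [[0.59158055 0.05035959 0.14028319]
 [0.59355544 0.05330732 0.1385919 ]]
```

View pics/w6c.png

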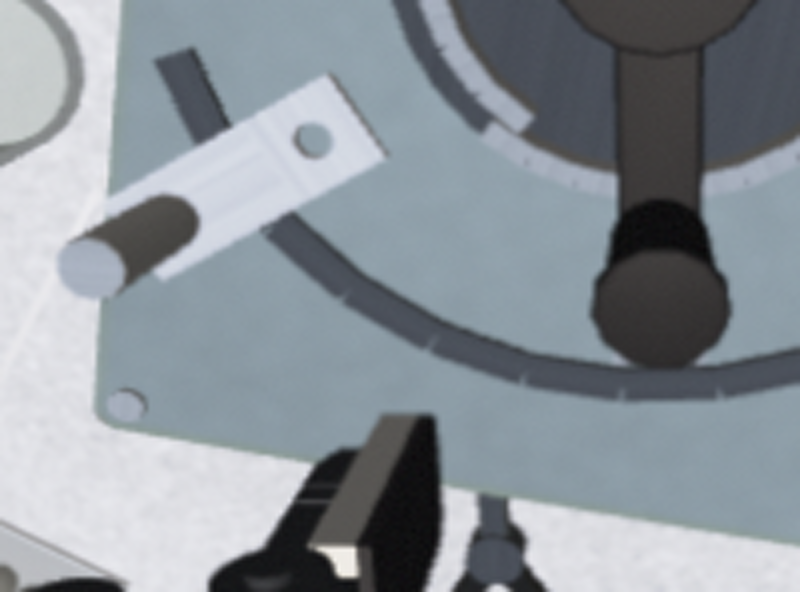

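```bash
python3 -m creep '[[80,[6,-10,0],-0.12],[80,[8,-13,0],-0.12],[80,[9,-14,0],-0.12],[80,[9,-14,0],-0.12],[80,[9,-14,0],-0.12],[80,[9,-14,0],-0.12],[80,[8,-13,0],-0.12],[80,[7,-12,0],-0.12]]' 60
python3 -m creep '[[80,[0,0,-10],-0.093],[80,[0,0,-15],0],[80,[0,0,-10],0],[80,[0,0,0],0],[80,[0,0,0],0],[80,[0,0,0],0],[80,[0,0,0],0],[80,[0,0,0],0]]' 60
python3 - <<'E'
from h import *
s=read_state(); M=R.from_rotvec(s['tcp_rot']).as_matrix(); print('yaw',np.arctan2(M[1,1],M[0,1]))
snap('wrist','w7a');im,d,c=snap('wrist','w7'); s=read_state(); print(s['time'],s['tool_pos'],s['wrist_force'])
E
```

```text
time: 11.27
tool_pos: [0.5986, 0.048, 0.2227]
tcp_rot: [0.312, 1.552, -0.314]
wrist_force: [-0.3, -0.1, -0.0]
width: 0.692
time: 11.93
tool_pos: [0.5999, 0.0492, 0.1911]
tcp_rot: [0.381, 1.535, -0.38]
wrist_force: [0.0, 0.7, -0.6]
width: 0.684
yaw 1.0854391982204548
12.0333 [0.59981052 0.04911019 0.19093799] [-0.19968029 -0.89607672  0.22762317]
```

View pics/w7.png

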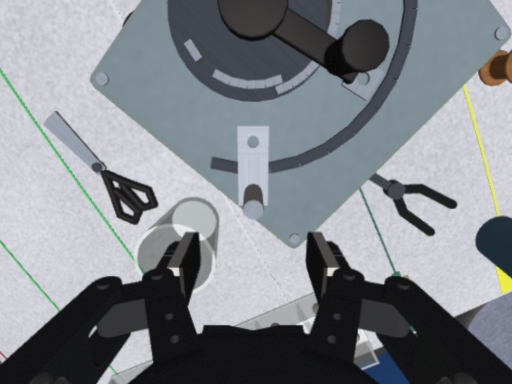

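```bash
python3 - <<'E'
from h import *
im,d,c=load('w7'); pv=np.array([.4737,.1154])
P=onz(c,[(253.5,209)],.137)[0]; v=P[:2]-pv; print('post',P,np.hypot(*v),np.arctan2(v[1],v[0]), withd(c,d,[(253,208)]))
H=onz(c,[(253,142)],.094)[0]; v=H[:2]-pv; print('hole',H,np.hypot(*v),np.arctan2(v[1],v[0]))
print('jar floor',onz(c,[(195,223)],.004), 'rim',onz(c,[(176,258)],.1))
E
```

```text
post [0.60124993 0.04899486 0.137     ] 0.1438006509631905 -0.480007825197025 [[0.59852061 0.05000732 0.14232588]]
hole [0.56178222 0.06944188 0.094     ] 0.09935102871420694 -0.4809067446390944
jar floor [[ 0.62969212 -0.05088682  0.004     ]] rim [[ 0.62410858 -0.04681598  0.1       ]]
```

```bash
python3 -m creep '[[80,[0,0,-12],0],[80,[0,0,-16],0],[80,[0,0,-18],0],[80,[0,0,-18],0],[80,[0,0,-12],0],[80,[0,0,-7],0],[80,[0,0,0],0],[80,[0,0,0],0]]' 30
python3 -m creep '[[255,[0,0,0],0],[255,[0,0,0],0],[255,[0,0,0],0],[255,[0,0,0],0],[255,[0,0,0],0],[255,[0,0,0],0],[255,[0,0,0],0],[255,[0,0,0],0]]' 30
python3 - <<'E'
import numpy as np
d0=(.570+.483)/24
th=-.483+np.arange(25)*d0
p=1000*np.c_[.4737+.142*np.cos(th),.1154+.142*np.sin(th)]
d=np.diff(np.round(p*10)/10,axis=0); print(d0)
for i in range(3): print(' '.join('[%.1f,%.1f]'%tuple(x) for x in d[8*i:8*i+8]), p[8*i+8])
E
```

```text
time: 12.7
tool_pos: [0.5993, 0.049, 0.1069]
tcp_rot: [0.381, 1.537, -0.381]
wrist_force: [-0.4, -0.1, 0.0]
width: 0.683
time: 13.37
tool_pos: [0.6002, 0.049, 0.1082]
tcp_rot: [0.381, 1.535, -0.38]
wrist_force: [-0.8, 0.0, 5.9]
width: 0.181
0.043875
[2.7,5.6] [2.6,5.7] [2.2,5.8] [2.0,5.9] [1.8,6.0] [1.5,6.0] [1.2,6.2] [1.0,6.1] [614.46469123  96.71038517]
[0.6,6.2] [0.5,6.2] [0.1,6.2] [-0.1,6.3] [-0.4,6.2] [-0.7,6.2] [-1.0,6.1] [-1.2,6.2] [612.30835712 146.25001357]
[-1.5,6.0] [-1.7,6.0] [-2.0,5.9] [-2.3,5.8] [-2.5,5.7] [-2.8,5.6] [-3.0,5.4] [-3.3,5.3] [593.24993847 192.02775092]
```

```bash
python3 -m creep '[[255,[2.7,5.6,0],0.044],[255,[2.6,5.7,0],0.044],[255,[2.2,5.8,0],0.044],[255,[2,5.9,0],0.044],[255,[1.8,6,0],0.044],[255,[1.5,6,0],0.044],[255,[1.2,6.2,0],0.044],[255,[1,6.1,0],0.044]]' 30
python3 -m creep '[[255,[0.6,6.2,0],0.044],[255,[0.5,6.2,0],0.044],[255,[0.1,6.2,0],0.044],[255,[-0.1,6.3,0],0.044],[255,[-0.4,6.2,0],0.044],[255,[-0.7,6.2,0],0.044],[255,[-1,6.1,0],0.044],[255,[-1.2,6.2,0],0.044]]' 30
```

```text
time: 14.03
tool_pos: [0.6153, 0.0963, 0.1082]
tcp_rot: [0.103, 1.566, -0.104]
wrist_force: [-0.3, -1.9, 6.2]
width: 0.177
time: 14.7
tool_pos: [0.6133, 0.146, 0.1083]
tcp_rot: [-0.173, 1.561, 0.173]
wrist_force: [0.4, -1.3, 4.7]
width: 0.175
```

```bash
python3 -m creep '[[255,[-1.5,6,0],0.044],[255,[-1.7,6,0],0.044],[255,[-2,5.9,0],0.044],[255,[-2.3,5.8,0],0.044],[255,[-2.5,5.7,0],0.044],[255,[-2.8,5.6,0],0.044],[255,[-3,5.4,0],0.044],[255,[-3.3,5.3,0],0.044]]' 30
python3 -m creep '[[255,[0,0,0],0],[255,[0,0,0],0],[255,[0,0,0],0],[255,[0,0,0],0],[255,[0,0,0],0],[255,[0,0,0],0],[255,[0,0,0],0],[255,[0,0,0],0]]' 30
python3 - <<'E'
from h import *
im,d,c=snap('wrist','w8'); s=read_state(); print(s['time'],s['tool_pos'],s['wrist_force'])
v=s['tool_pos'][:2]-np.array([.4737,.1154]); print(np.hypot(*v),np.arctan2(v[1],v[0]))
snap('top','t8')
cv2.imwrite('pics/w8c.png',cv2.resize(im[20:270,130:380],None,fx=2.4,fy=2.4,interpolation=cv2.INTER_CUBIC))
E
```

```text
time: 15.37
tool_pos: [0.5943, 0.192, 0.1083]
tcp_rot: [-0.448, 1.521, 0.448]
wrist_force: [0.9, -0.3, 3.6]
width: 0.184
time: 16.03
tool_pos: [0.594, 0.1924, 0.1082]
tcp_rot: [-0.445, 1.522, 0.447]
wrist_force: [0.3, 2.6, 6.0]
width: 0.179
16.0833 [0.5939844  0.19239633 0.10822544] [0.47193213 1.91534537 5.92846024]
0.14281726397327427 0.5693976370198367
```

View pics/w8.png

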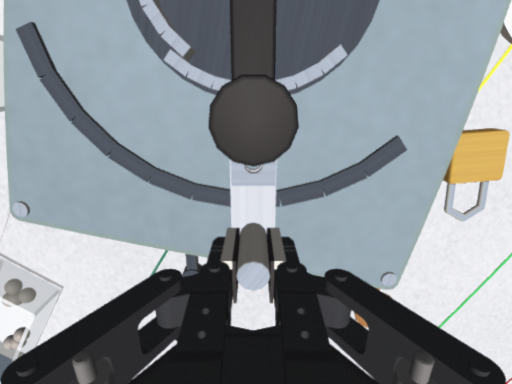

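View pics/w8c.png

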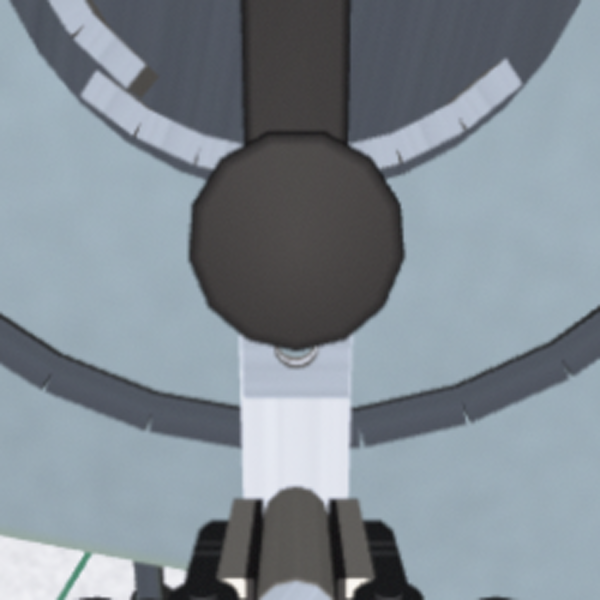

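The hasp's centreline and the handle's tongue coincide at crop x≈296, and the hole is part hidden by the knob. I'll release, rise and look from further out.

```bash
python3 -m creep '[[160,[0,0,0],0],[80,[0,0,0],0],[80,[0,0,0],0],[80,[0,0,0],0],[80,[0,0,5],0],[80,[0,0,15],0],[80,[0,0,20],0],[80,[0,0,20],0]]' 30
python3 -m creep '[[80,[12,8,15],0],[80,[18,11,10],0],[80,[18,11,5],0],[80,[8,5,0],0],[80,[0,0,0],0],[80,[0,0,0],0],[80,[0,0,0],0],[80,[0,0,0],0]]' 30
python3 - <<'E'
from h import *
im,d,c=snap('wrist','w9'); s=read_state(); print(s['time'],s['tool_pos'],s['wrist_force'])
snap('top','t9')
o=rect(c,im,.103,.475,.11,h=.15,res=.00025); 
p=((.26-(.1154+.098*np.sin(.57)))/.00025,(.625-(.4737+.098*np.cos(.57)))/.00025); print(p)
x,y=int(p[0]),int(p[1]); cv2.imwrite('pics/w9c.png',cv2.resize(o[y-100:y+100,x-100:x+100],None,fx=3,fy=3,interpolation=cv2.INTER_CUBIC))
E
```

```text
time: 16.8
tool_pos: [0.5923, 0.1913, 0.167]
tcp_rot: [-0.447, 1.526, 0.447]
wrist_force: [0.2, -0.4, 0.1]
width: 0.686
time: 17.47
tool_pos: [0.6476, 0.2258, 0.1959]
tcp_rot: [-0.447, 1.527, 0.447]
wrist_force: [-0.3, 0.2, -0.0]
width: 0.69
17.5167 [0.64785004 0.22591627 0.19619686] [-0.04476607 -0.31888825 -0.07358141]
(np.float64(366.8642368962841), np.float64(275.1748177363904))
```

View pics/w9.png

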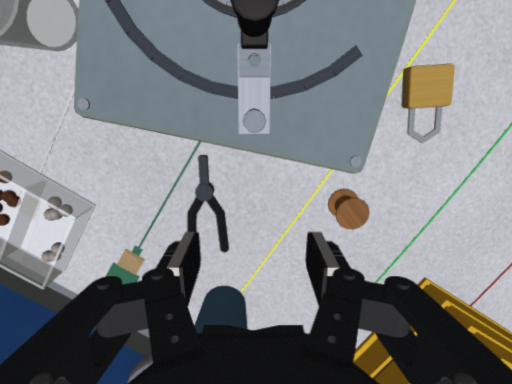

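View pics/w9c.png

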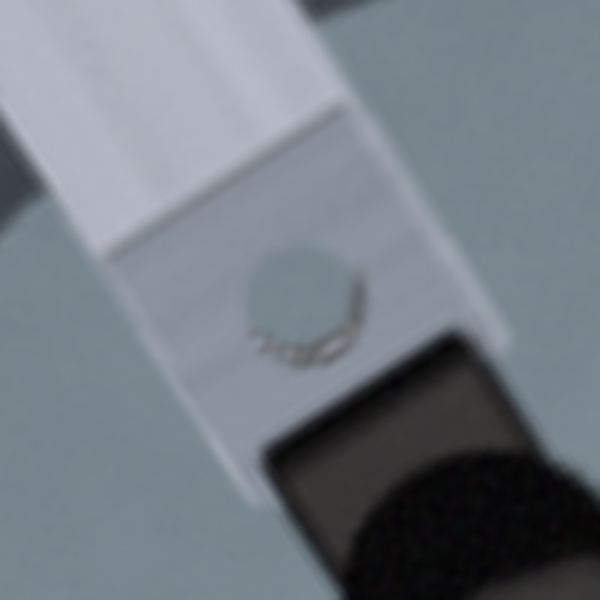

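The view through the holes shows the enclosure face right through both. Hole centre in the crop is about (303,303), and the hasp shows about evenly on both sides of the tongue. Last numerical check follows.

```bash
python3 - <<'E'
from h import *
im,d,c=load('w9'); pv=np.array([.4737,.1154])
for r in (.091,.102,.105,.118,.142): 
    P=[[pv[0]+r*np.cos(.57),pv[1]+r*np.sin(.57),.1]]; uv=proj(c,P).round(); print(r,uv,withd(c,d,uv)[0].round(4))
# lateral profile across tongue (r=.106) and hasp (r=.12)
g=cv2.cvtColor(im,cv2.COLOR_BGR2GRAY)
for r,z in ((.104,.103),(.107,.103),(.118,.095),(.124,.095)):
    t=np.arange(-.018,.018,.0002); Q=np.c_[pv[0]+r*np.cos(.57)-t*np.sin(.57),pv[1]+r*np.sin(.57)+t*np.cos(.57),np.full(len(t),z)]
    uv=proj(c,Q).astype(np.float32); v=cv2.GaussianBlur(cv2.remap(g,uv[None,:,0],uv[None,:,1],cv2.INTER_LINEAR).astype(np.float32),(0,0),2)[0]
    e=np.gradient(v); pk=[j for j in range(2,len(e)-2) if abs(e[j])==abs(e[j-2:j+3]).max() and abs(e[j])>1.2]; print(r,[(round(t[j]*1000,1),round(float(e[j]),1)) for j in pk])
E
python3 - <<'E'
import cv2,numpy as np
a=cv2.imread('pics/top0.png');b=cv2.imread('pics/t9.png')
cv2.imwrite('pics/cmp.png',cv2.resize(np.hstack([a[60:320,110:350],b[60:320,110:350]]),None,fx=1.6,fy=1.6))
E
```

```text
0.091 [[254.  51.]] [0.5509 0.1651 0.1055]
0.102 [[254.  66.]] [0.5586 0.1701 0.0914]
0.105 [[254.  70.]] [0.5625 0.1725 0.1056]
0.118 [[254.  87.]] [0.5727 0.1791 0.0978]
0.142 [[254. 118.]] [0.5918 0.1911 0.1423]
0.104 [(np.float64(-13.2), 3.0), (np.float64(-11.4), -1.6), (np.float64(13.2), -2.4)]
0.107 [(np.float64(-13.2), 3.7), (np.float64(-11.2), -1.9), (np.float64(13.0), -2.5)]
0.118 [(np.float64(-13.4), 11.8), (np.float64(13.2), -12.4)]
0.124 [(np.float64(-13.4), 13.1), (np.float64(13.4), -12.4)]
```

View pics/cmp.png

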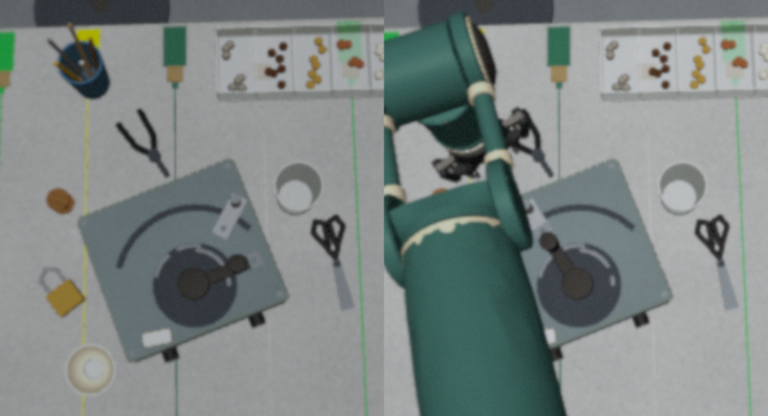

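```bash
python3 -c "
from workcell import *
s=read_state(); print(s['time'],s['wrist_force'],abs(s['joint_vel']).max()); print(finish_job())"
```

```text
17.5667 [-0.42626005 -0.50862931 -0.19991674] 0.009155365551368033
the job is handed in; nothing more can be done
None
```

I lifted the handle out of ON, swung it to OFF and set it down in the OFF notch, then slid the hasp under its end. I let go, backed off and handed the job in at about 17.6 s; no verdict is reported.

**OFF notch:** I found it by camera at about 1.78 rad from ON, and the handle came to rest within 0.003 rad of that.

**Handle home:** The knob's top read 165.4 mm after the drop, against 165.3 mm in ON. The tongue's top read 105.6 mm in the last picture, against the expected 105 mm.

**Holes lined up:** The hasp's centreline is within about 0.2 mm of the handle's line, and the tongue's edge suggests at most 0.7 mm of offset. In the last picture the enclosure face shows straight through both holes. Only one edge of the tongue was clear enough to measure. The thin crescent at the hole's inner edge I took to be the slanted view.

**Gripper and bystanders:** The gripper is clear of everything, with wrist force near zero. The jar, scissors and pliers look unmoved in the last overhead picture. The last wrist picture shows the padlock and spool standing where expected. The dish and most of the eraser were hidden by the arm at the end; I last saw them before the hasp slide, and no move went near them.

**Odd readings:** Some height readings came out 1 to 4 mm too high, on the hasp and its post. The first hasp-hole radius came out about 2 mm too large. I put both down to calibration error and neither affected the fit.

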